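# Conical flasks onto their cork mats

## Robot

A 6-joint arm with a two-finger parallel gripper is mounted at the origin on the work surface. World frame = base frame: x ahead of the robot, y to its left, z up, the work surface at z = 0. Lengths are in m, angles in rad, forces in N, time in s.
With the tool pointing down it reaches from about 0.25 to 0.8 m from the base axis. Payload 8.5 kg.
Tool frame: the origin (TCP) lies between the finger pads; the fingertips stand 19 mm ahead of it and the grasp point (between the pads) is the TCP (tips_ahead is the distance from the TCP to the fingertips, in m); z points along the fingers, y is the direction in which the jaws open and shut (so a half turn about z gives the same grasp; the last joint's range is limited). The gripper opens to 85 mm and grips with 20 to 120 N. Pads are 22 mm wide; open, the fingers measure 114 mm over their backs; the gripper's body (76 mm by 85 mm) begins 54 mm behind the grasp point. The pads swing forward as they close: fully open they stand 13 mm farther back than shut.
Start: joints at [-1.236, 0.238, -0.013, 1.319, 0, 1.571], TCP at [0.172, -0.496, 0.229] pointing down, gripper open.
Joint ranges: [-2.66, 2.66], [-1.03, 1.9], [-1.14, 1.46], [-1.82, 2.27], [-1.45, 1.34], [-3.14, 3.14]. Speed limits (rad/s): [2.22, 2.22, 2.79, 3.14, 3.14, 3.14].

## Interface

Orientations are given as a rotation vector (axis times angle).
In Python, from rig import * gives the robot as it stands. The module is installed in compiled form; this text tells all that it offers.
- The arm moves only by the tool move_arm, never from a script. Its argument "plan" is a list of rows, each a list of 7 numbers: the shift along the tool's x, y, z in cm, then the turn, a rotation vector about the tool's x, y, z in rad, then the gripper command: -1 is fully open, 1 is shut, values between are in proportion. A call has 1 to 8 rows; each row is the pose to reach, as a shift and turn from the pose commanded when the call began, along the tool's axes at that moment; what a row does not reach only later rows make up. A row lasts 1/10 s, in which the tool goes at most 50 mm and 8.59 degrees, less where a joint would pass 70% of its speed; a pose out of reach is approached as far as the arm can. A call with a gripper value outside its range is refused whole. The fingers move at their own pace and stop on an object; "force" is the grip in N (left out, the last holds). Time passes only in rows, so rows that repeat a pose let the fingers close. It gives the time, the measured TCP pose, the force and the opening at its end, in the units of the state.
- sense(): the state, without advancing time (a new reading comes with each control period).
- read_camera(name): name is "side" or "top"; returns (picture, depth): 400x640x3 uint8, red, green, blue; 400x640 float32, m along the optical axis (not along the pixel's ray), 0 where there is no reading.
- get_calibration(name): a dict with "fx", "fy", "cx", "cy" (pixels), "eye" and "rotation" of the camera in the world. Camera axes: x right, y up, looking along -z (the intrinsics and any distortion apply to the point x, -y, -z); pixel columns grow to the right and rows downward; lengths in m; the calibration is good to about 2 mm. A picture is of the moment at which its call begins. get_calibration takes no time and is no camera call.
- sign_off(): hands the job in, once; it reports no verdict.
Trained networks look in the newest picture that a camera, given by its name, has taken for a name from the list of things; names that differ only in an ending like _2 or _b are one class to them, and where a whole thing is asked for, a point or a joint stands for the part that bears it (a point fixed in the world has none). Each returns a list of dicts, best first, with "p" (0 to 1); they miss things now and then, are a little off and sometimes report something else, mostly with a low value. They report only what shows in the picture. A call takes as long as a camera call. They do not tell look-alikes from the thing itself.
- cut_out(thing, camera): "pixels" (400x640 bool, what is visible of it).
- pinpoint(thing, camera): "position" ([x, y, z] in m, in world coordinates, good to about 4 mm: a listed point, or the origin of a listed thing).
The state is a dict: "t": time; "q": joint angles; "dq": joint speeds; "joint_torque": joint torques, N m; "eef_pos": TCP position; "tool_rot": TCP orientation; "ft_force": force on the tool from outside, world axes, zero at the start; "ft_torque": the same for the moment, N m; "opening": finger opening in m.
Only numpy, scipy, OpenCV 4.12 (cv2) and the standard library are available. Lean on these libraries where they do the work, as an engineer would, in place of code of your own. Each camera call takes 0.05 s, during which the arm holds its last target. There are 200 camera calls.

## Task

Lay out the bench for the next run: pick out the four amber conical flasks and stand each one upright with its whole base on the cork mat of its own size (smallest flask on the smallest mat, and so on up), one at a time in order from the smallest flask to the largest. They are glass, so keep them upright and set them down gently rather than letting them drop. Leave the small amber bottle and the beaker standing where they are.

Things in the scene. Friction and masses are not known exactly. Their poses are not given: they have to be found in the camera images.
- flask_25: the smallest of four empty amber glass conical flasks, standing upright: base 42 mm across, 75 mm tall, tapering to a straight round neck 18 mm wide that takes up the top 33 mm (the place to grip it, from above); light, about 30 g (may differ by 40 percent). Origin at the centre of its underside, z up its axis
- flask_50: the second smallest of four empty amber glass conical flasks, standing upright: base 54 mm across, 92 mm tall, tapering to a straight round neck 22 mm wide that takes up the top 35 mm (the place to grip it, from above); light, about 45 g (may differ by 40 percent). Origin at the centre of its underside, z up its axis
- flask_100: the second largest of four empty amber glass conical flasks, standing upright: base 68 mm across, 112 mm tall, tapering to a straight round neck 24 mm wide that takes up the top 37 mm (the place to grip it, from above); light, about 70 g (may differ by 40 percent). Origin at the centre of its underside, z up its axis
- flask_250: the largest of four empty amber glass conical flasks, standing upright: base 86 mm across, 140 mm tall, tapering to a straight round neck 32 mm wide that takes up the top 40 mm (the place to grip it, from above); light, about 130 g (may differ by 40 percent). Origin at the centre of its underside, z up its axis
- mat_25: the smallest of four round flat cork mats fixed to the bench, 66 mm across and 6 mm thick, for the smallest flask (24 mm wider than its base). Origin at the centre of its underside, z up; its top lies 6 mm above
- mat_50: the second smallest of four round flat cork mats fixed to the bench, 78 mm across and 6 mm thick, for the second smallest flask (24 mm wider than its base). Origin at the centre of its underside, z up; its top lies 6 mm above
- mat_100: the second largest of four round flat cork mats fixed to the bench, 92 mm across and 6 mm thick, for the second largest flask (24 mm wider than its base). Origin at the centre of its underside, z up; its top lies 6 mm above
- mat_250: the largest of four round flat cork mats fixed to the bench, 110 mm across and 6 mm thick, for the largest flask (24 mm wider than its base). Origin at the centre of its underside, z up; its top lies 6 mm above
- bottle: bystander, to be left standing: small round-shouldered amber bottle with black cap and paper label, 40 mm across, 85 mm tall. Origin at the centre of its underside
- beaker: bystander, to be left standing: small straight clear glass beaker, 40 mm across, 50 mm tall. Origin at the centre of its underside
Things that resemble listed ones, but are neither listed nor needed, are in the scene too. What is shaped like the mat_250 but yellow is not meant.

How it is judged:
On the way, in this order (a step that is already met when the one before it is completed fails the run):
1. the smallest flask stands on its mat, let go (horizontal distance between flask_25 and mat_25 below 0.013 m and z of flask_25 in the frame of mat_25 between 0.003 and 0.01 m and angle between flask_25's own z axis and vertical below 0.1 rad and contact force between flask_25 and the fingers below 0.05 N and linear speed of flask_25 below 0.03 m/s), for 0.2 s.
2. the second smallest flask stands on its mat, let go (horizontal distance between flask_50 and mat_50 below 0.013 m and z of flask_50 in the frame of mat_50 between 0.003 and 0.01 m and angle between flask_50's own z axis and vertical below 0.1 rad and contact force between flask_50 and the fingers below 0.05 N and linear speed of flask_50 below 0.03 m/s), for 0.2 s.
3. the second largest flask stands on its mat, let go (horizontal distance between flask_100 and mat_100 below 0.013 m and z of flask_100 in the frame of mat_100 between 0.003 and 0.01 m and angle between flask_100's own z axis and vertical below 0.1 rad and contact force between flask_100 and the fingers below 0.05 N and linear speed of flask_100 below 0.03 m/s), for 0.2 s.
4. the largest flask stands on its mat, let go (horizontal distance between flask_250 and mat_250 below 0.013 m and z of flask_250 in the frame of mat_250 between 0.003 and 0.01 m and angle between flask_250's own z axis and vertical below 0.1 rad and contact force between flask_250 and the fingers below 0.05 N and linear speed of flask_250 below 0.03 m/s), for 0.2 s.
At the end, for the whole second after the job is handed in: all four flasks stand upright (within 0.1 rad) on the mats of their own size, centre within 13 mm of the mat's centre, underside on the mat's top, let go and at rest (all of step 1 and all of step 2 and all of step 3 and all of step 4); the robot touches nothing.
It fails at once if a flask is tipped more than 35 degrees (angle between any of flask_25, flask_50, flask_100, flask_250's own z axis and vertical above 0.61 rad).
It fails at once if a flask is dropped (falls free faster than 0.6 m/s, some 18 mm) ((linear speed of flask_25 above 0.6 m/s and contact force between flask_25 and the fingers below 0.02 N) or (linear speed of flask_50 above 0.6 m/s and contact force between flask_50 and the fingers below 0.02 N) or (linear speed of flask_100 above 0.6 m/s and contact force between flask_100 and the fingers below 0.02 N) or (linear speed of flask_250 above 0.6 m/s and contact force between flask_250 and the fingers below 0.02 N)).
It fails at once if the bottle is pushed more than 20 mm or knocked over (distance of bottle from where it was at the start of the episode above 0.02 m or angle between bottle's own z axis and vertical above 0.5 rad).
It fails at once if the beaker is pushed more than 20 mm or knocked over (distance of beaker from where it was at the start of the episode above 0.02 m or angle between beaker's own z axis and vertical above 0.5 rad).
It also fails if it takes over 128 s, if anything falls off the work surface, if the arm or the gripper's body presses on something with over 40 N, if the wrist force passes 120 N, or if a joint passes its speed limit or range.

## Working session

There is one attempt and no reset: what is moved stays moved. The work goes in short steps, Python scripts to look and compute and a tool call to move; the robot and the scene stay as the last step left them, time stands still between calls to the robot, and variables do not carry over. Pictures are saved under pics/ and viewed, about 12 in all and at most 16, crops included, and the job is handed in when it is done.

Besides the shell and the picture viewer there is one more tool, called as name(argument=value, ...), one argument or row to a line, values as JSON. move_arm: Moves the arm, as the interface text tells. Its arguments: {"type":"object","properties":{"plan":{"type":"array"},"force":{"type":"number"}},"required":["plan"]}

```bash
mkdir -p pics; cat > h.py <<'E'
from rig import *
import numpy as np, cv2
def save(img,name,crop=None,s=1):
    if crop: img=img[crop[1]:crop[3],crop[0]:crop[2]]
    cv2.imwrite('pics/'+name,cv2.cvtColor(cv2.resize(img,None,fx=s,fy=s,interpolation=cv2.INTER_CUBIC),cv2.COLOR_RGB2BGR))
def world(cam,u,v,d):
    c=get_calibration(cam);R=np.array(c['rotation'])
    p=np.stack([(u-c['cx'])/c['fx']*d,-(v-c['cy'])/c['fy']*d,-d*np.ones_like(u)],-1)
    return p@R.T+np.array(c['eye'])
def pix(cam,P):
    c=get_calibration(cam);q=(np.array(P)-c['eye'])@np.array(c['rotation'])
    return c['cx']-q[...,0]/q[...,2]*c['fx'],c['cy']+q[...,1]/q[...,2]*c['fy']
def at_z(cam,u,v,z):
    e=np.array(get_calibration(cam)['eye']);p=world(cam,np.array(u,float),np.array(v,float),1.0)
    return e+(p-e)*((z-e[2])/(p-e)[...,2])[...,None]
E
python3 - <<'E'
from h import *
s=sense();print({k:np.round(s[k],3) for k in('t','q','eef_pos','tool_rot','opening')})
for c in('side','top'):
    im,d=read_camera(c);save(im,c+'0.png');k=get_calibration(c);print(c,k)
    for n in['flask_25','flask_50','flask_100','flask_250','mat_25','mat_50','mat_100','mat_250','bottle','beaker']:
        for r in pinpoint(n,c)[:4]:
            print(n,round(r['p'],2),np.round(r['position'],3),np.round(pix(c,r['position'])))
E
```

```text
{'t': np.float64(0.0), 'q': array([-1.236,  0.239, -0.014,  1.319,  0.   ,  1.571]), 'eef_pos': array([ 0.172, -0.495,  0.228]), 'tool_rot': array([-3.096, -0.523,  0.   ]), 'opening': np.float64(0.085)}
side {'fx': 421.4928463873597, 'fy': 421.4928463873597, 'cx': 320.8299940903991, 'cy': 198.98803807070888, 'eye': array([-0.06210399,  0.49173757,  0.82167123]), 'rotation': array([ 0.3851461 , -0.91308496, -2.24150075])}Traceback (most recent call last):
  File "<stdin>", line 7, in <module>
  File "h.py", line 12, in pix
    return c['cx']-q[...,0]/q[...,2]*c['fx'],c['cy']+q[...,1]/q[...,2]*c['fy']
                   ~^^^^^^^
IndexError: invalid index to scalar variable.
```

Rotation is a rotation vector; fixing the helper.

```bash
sed -i "s/np.array(c\['rotation'\])/cv2.Rodrigues(np.array(c['rotation']))[0]/" h.py
python3 - <<'E'
from h import *
for c in('side','top'):
    im,d=read_camera(c);save(im,c+'0.png');np.savez('/tmp/%s0.npz'%c,im=im,d=d);k=get_calibration(c);print(c,k['eye'])
    for n in['flask_25','flask_50','flask_100','flask_250','mat_25','mat_50','mat_100','mat_250','bottle','beaker']:
        for r in pinpoint(n,c)[:4]:
            print(n,round(r['p'],2),np.round(r['position'],3),np.round(pix(c,r['position'])))
print(sense()['t'])
E
```

```text
side [-0.06210399  0.49173757  0.82167123]
flask_25 0.98 [ 0.448  0.294 -0.002] [221. 303.]
flask_25 0.78 [0.641 0.104 0.002] [234. 213.]
flask_25 0.71 [ 0.438 -0.099 -0.003] [342. 210.]
flask_25 0.66 [0.43  0.113 0.001] [286. 258.]
flask_50 0.98 [ 0.448  0.294 -0.002] [221. 303.]
flask_50 0.78 [0.641 0.104 0.002] [234. 213.]
flask_50 0.71 [ 0.438 -0.099 -0.003] [342. 210.]
flask_50 0.66 [0.43  0.113 0.001] [286. 258.]
flask_100 0.98 [ 0.448  0.294 -0.002] [221. 303.]
flask_100 0.78 [0.641 0.104 0.002] [234. 213.]
flask_100 0.71 [ 0.438 -0.099 -0.003] [342. 210.]
flask_100 0.66 [0.43  0.113 0.001] [286. 258.]
flask_250 0.98 [ 0.448  0.294 -0.002] [221. 303.]
flask_250 0.78 [0.641 0.104 0.002] [234. 213.]
flask_250 0.71 [ 0.438 -0.099 -0.003] [342. 210.]
flask_250 0.66 [0.43  0.113 0.001] [286. 258.]
mat_25 0.75 [ 0.613 -0.305 -0.   ] [343. 147.]
mat_25 0.74 [ 0.627 -0.094 -0.001] [291. 179.]
mat_25 0.7 [ 0.306 -0.211  0.001] [407. 211.]
mat_25 0.63 [ 0.438 -0.285  0.001] [384. 175.]
mat_50 0.75 [ 0.613 -0.305 -0.   ] [343. 147.]
mat_50 0.74 [ 0.627 -0.094 -0.001] [291. 179.]
mat_50 0
[... 1370 characters left out ...]
 0.8 [ 0.527 -0.421 -0.001] [451. 195.]
mat_50 0.87 [ 0.44  -0.289  0.003] [405. 224.]
mat_50 0.8 [ 0.621 -0.092  0.001] [336. 160.]
mat_50 0.8 [ 0.311 -0.211  0.001] [377. 270.]
mat_50 0.8 [ 0.527 -0.421 -0.001] [451. 195.]
mat_100 0.87 [ 0.44  -0.289  0.003] [405. 224.]
mat_100 0.8 [ 0.621 -0.092  0.001] [336. 160.]
mat_100 0.8 [ 0.311 -0.211  0.001] [377. 270.]
mat_100 0.8 [ 0.527 -0.421 -0.001] [451. 195.]
mat_250 0.87 [ 0.44  -0.289  0.003] [405. 224.]
mat_250 0.8 [ 0.621 -0.092  0.001] [336. 160.]
mat_250 0.8 [ 0.311 -0.211  0.001] [377. 270.]
mat_250 0.8 [ 0.527 -0.421 -0.001] [451. 195.]
bottle 0.69 [ 0.536  0.183 -0.002] [240. 187.]
beaker 0.71 [ 0.534 -0.193  0.001] [371. 191.]
1.2
```

View pics/side0.png

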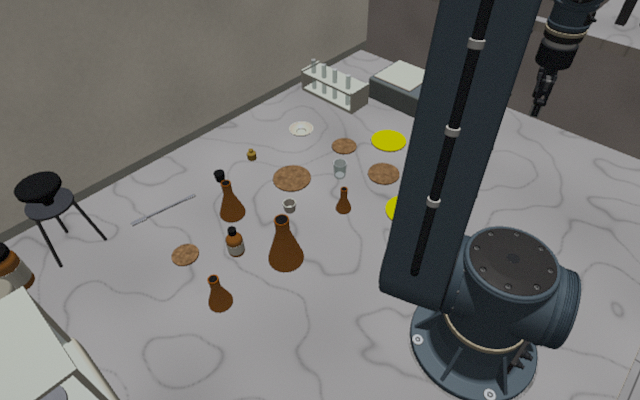

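View pics/top0.png

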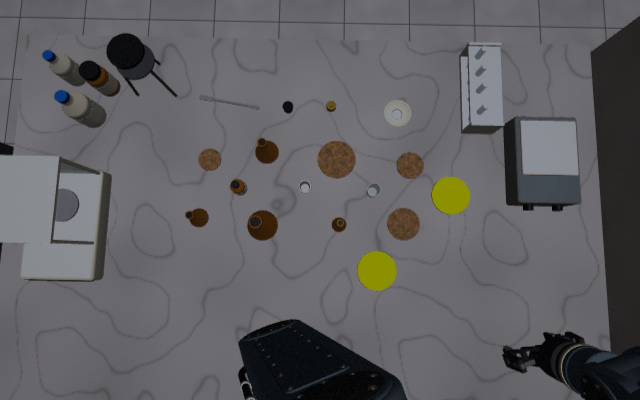

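Side view: flasks at (219,293), (232,203), (285,245), (343,203). Cork mats are at (185,254), (344,145), (383,173), (292,178), and the two yellow discs at (388,140), (395,208) are decoys. Other amber things are the bottle (235,242), a small vial (251,154) and reagent bottles at far left. A small metal ring or nut stands at (289,205).

```bash
python3 - <<'E'
from h import *
for c in('top','side'):
    f=np.load('/tmp/%s0.npz'%c);im,d=f['im'],f['d'];hsv=cv2.cvtColor(im,cv2.COLOR_RGB2HSV)
    vv,uu=np.mgrid[:400,:640].astype(float);W=world(c,uu,vv,d);ok=d>0
    inside=(W[...,0]>.2)&(W[...,0]<.75)&(abs(W[...,1])<.48)&ok
    sat=(hsv[...,1]>70)&(hsv[...,0]<35)&inside
    print(c,'table z',np.median(W[...,2][inside]))
    n,l,st,_=cv2.connectedComponentsWithStats(sat.astype(np.uint8))
    for i in range(1,n):
        m=l==i
        if m.sum()<60: continue
        P=W[m];h=np.percentile(P[:,2],97)
        print('sat cc',st[i][:5],'hsv',np.median(hsv[m],0),'zmax %.3f'%h,end=' ')
        if h<.03:
            A=at_z(c,uu[m],vv[m],.006)[:,:2];ct,wh,_=cv2.minAreaRect(A.astype(np.float32));print('mat ctr',np.round(A.mean(0),4),np.round(ct,4),'d',np.round(wh,4))
        else:
            # tall: rim points
            Q=P[P[:,2]>h-.012];B=P[P[:,2]<.02];print('rim',np.round((Q[:,:2].min(0)+Q[:,:2].max(0))/2,4),'ext',np.round(np.ptp(Q[:,:2],0),3),'all',np.round((P[:,:2].min(0)+P[:,:2].max(0))/2,4),np.round(np.ptp(P[:,:2],0),3))
    m=inside&(W[...,2]>.012)&~sat;n,l,st,ce=cv2.connectedComponentsWithStats(m.astype(np.uint8))
    for i in range(1,n):
        if st[i][4]>40:
            P=W[l==i];print('other',st[i],np.round(np.median(P,0),3),'zmax',np.round(P[:,2].max(),3))
f=np.load('/tmp/side0.npz')['im'];save(f,'crop1.png',(170,120,430,320),3)
E
```

```text
top table z 0.0005334092693032311
sat cc [255 138  24  25 418] hsv [ 14. 209.  54.] zmax 0.113 rim [0.6392 0.1099] ext [0.026 0.024] all [0.6449 0.1109] [0.075 0.069]
sat cc [ 318  141   38   37 1083] hsv [ 14. 131.  90.] zmax 0.010 mat ctr [ 0.6231 -0.0912] [ 0.6234 -0.0923] d [0.1059 0.1066]
sat cc [198 149  23  21 382] hsv [ 14. 131.  90.] zmax 0.009 mat ctr [0.615  0.2748] [0.6154 0.2751] d [0.0589 0.0639]
sat cc [397 153  27  25 539] hsv [ 14. 131.  90.] zmax 0.009 mat ctr [ 0.6098 -0.303 ] [ 0.6102 -0.3037] d [0.0703 0.075 ]
sat cc [ 431  177   39   38 1172] hsv [ 31. 255. 144.] zmax 0.010 mat ctr [ 0.5247 -0.4182] [ 0.5243 -0.4172] d [0.1063 0.1088]
sat cc [230 179  15  15 127] hsv [ 14. 211.  75.] zmax 0.086 rim [0.5306 0.1815] ext [0.018 0.018] all [0.5363 0.1813] [0.048 0.038]
sat cc [185 208  24  19 289] hsv [ 14. 208.  57.] zmax 0.094 rim [0.4452 0.2951] ext [0.021 0.023] all [0.4473 0.3031] [0.053 0.069]
sat cc [388 208  32  32 804] hsv [ 14. 131.  89.] zmax 0.009 mat ctr [ 0.441  -0.2835] [ 0.4415 -0.2843] d [0.0875 0.0879]
sat cc [248 210  30  30 630] hsv [ 14. 211.  5
[... 2135 characters left out ...]
. 118. 130.] zmax 0.011 mat ctr [0.6162 0.2743] [0.6167 0.2733] d [0.0619 0.0647]
sat cc [207 274  26  39 579] hsv [ 14. 186.  80.] zmax 0.094 rim [0.4476 0.2947] ext [0.022 0.022] all [0.44   0.2955] [0.037 0.05 ]
other [543   0  15  37 101] [ 0.204 -0.472  0.457] zmax 0.495
other [343  75  14  37 253] [ 0.722 -0.468  0.063] zmax 0.125
other [296 125  17  11  50] [ 0.738 -0.266  0.017] zmax 0.022
other [333 158  14  19 220] [ 0.531 -0.191  0.039] zmax 0.055
other [282 198  14  13 133] [ 0.543 -0.005  0.024] zmax 0.033
other [276 216  11   8  70] [0.43  0.114 0.142] zmax 0.145
other [225 226  12  15  82] [0.532 0.183 0.085] zmax 0.09
other [226 238  19  18 147] [0.519 0.19  0.029] zmax 0.047
```

View pics/crop1.png

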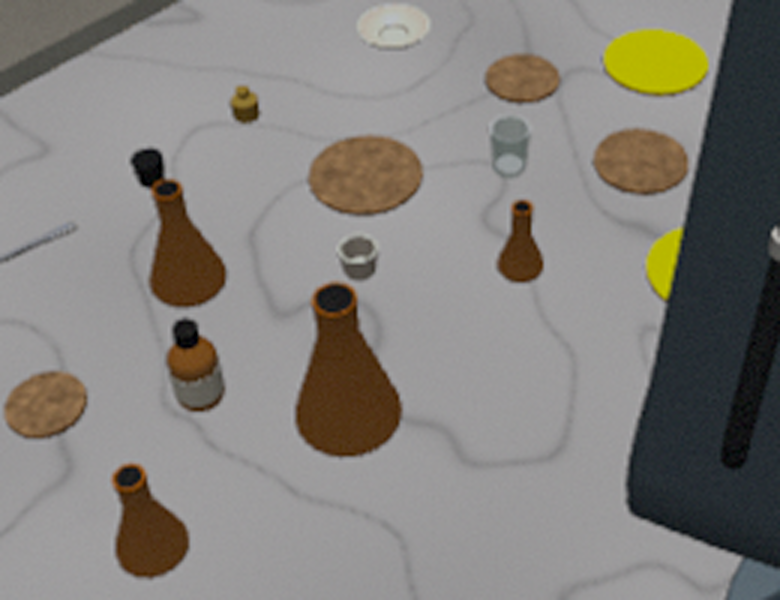

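Flask and mat sizes match the list: mat diameters about 0.064, 0.075, 0.089 and 0.107 m, flask heights 77, 94, 113 and 141 mm. I choose the four round cork discs and four conical flasks by size. Now I move above flask_25 at (0.436, -0.101).

move_arm(
  plan=[
    [37.9,-28.5,0,0,0,0,-0.2],
    [37.9,-28.5,0,0,0,0,-0.2],
    [37.9,-28.5,0,0,0,0,-0.2],
    [37.9,-28.5,0,0,0,0,-0.2],
    [37.9,-28.5,0,0,0,0,-0.2],
    [37.9,-28.5,0,0,0,0,-0.2],
    [37.9,-28.5,0,0,0,0,-0.2],
    [37.9,-28.5,0,0,0,0,-0.2],
  ],
  force=25,
)

```text
t: 2.0
eef_pos: [0.3962, -0.1619, 0.2292]
tool_rot: [3.097, 0.523, 0.001]
ft_force: [0.4, -1.9, 0.2]
opening: 0.0513
```

move_arm(
  plan=[
    [5.8,-4.4,0,0,0,0,-0.2],
    [5.8,-4.4,0,0,0,0,-0.2],
    [5.8,-4.4,4,0,0,0,-0.2],
    [5.8,-4.4,8,0,0,0,-0.2],
    [5.8,-4.4,10.9,0,0,0,-0.2],
    [5.8,-4.4,10.9,0,0,0,-0.2],
    [5.8,-4.4,10.9,0,0,0,-0.2],
  ],
)

```text
t: 2.7
eef_pos: [0.4358, -0.1031, 0.1205]
tool_rot: [-3.097, -0.523, 0.001]
ft_force: [0.2, -0.2, 1.1]
opening: 0.0509
```

```bash
python3 - <<'E'
from h import *
s=sense();print({k:np.round(s[k],4) for k in('t','q','eef_pos','tool_rot','opening')})
a,_=read_camera('top');b,_=read_camera('side')
p=s['eef_pos']
u,v=[int(x) for x in pix('top',p)];A=a[v-60:v+60,u-60:u+60]
u,v=[int(x) for x in pix('side',p)];B=b[v-60:v+60,u-60:u+60]
save(np.hstack([A,B]),'g1.png',None,3)
E
```

```text
{'t': np.float64(2.7), 'q': array([-2.3240e-01,  1.7500e-01, -3.8790e-01,  1.0085e+00,  2.0000e-04,
        2.5744e+00]), 'eef_pos': array([ 0.4358, -0.1031,  0.1205]), 'tool_rot': array([-3.0973e+00, -5.2340e-01,  7.0000e-04]), 'opening': np.float64(0.0509)}
```

View pics/g1.png

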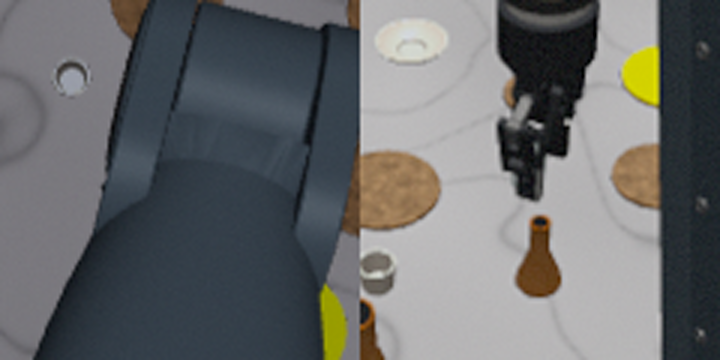

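The side crop shows the fingers centred over flask_25's neck. I turn the tool to yaw 90° (jaws along world x), so the last joint stays in range on both sides.

move_arm(
  plan=[
    [0.1,-0.2,0,0,0,-1.2359,-0.2],
    [0.1,-0.2,0,0,0,-1.2359,-0.2],
    [0.1,-0.2,0,0,0,-1.2359,-0.2],
    [0.1,-0.2,0,0,0,-1.2359,-0.2],
    [0.1,-0.2,0,0,0,-1.2359,-0.2],
    [0.1,-0.2,0,0,0,-1.2359,-0.2],
    [0.1,-0.2,0,0,0,-1.2359,-0.2],
    [0.1,-0.2,0,0,0,-1.2359,-0.2],
  ],
)

```text
t: 3.6
eef_pos: [0.4372, -0.1013, 0.1217]
tool_rot: [2.253, 2.186, 0.003]
ft_force: [0.1, -0.1, 0.4]
opening: 0.0514
```

```bash
python3 - <<'E'
from h import *
s=sense();print({k:np.round(s[k],4) for k in('t','q','eef_pos','tool_rot','opening')});print(cv2.Rodrigues(s['tool_rot'])[0].round(3))
E
```

```text
{'t': np.float64(3.6), 'q': array([-2.2770e-01,  1.7280e-01, -3.8710e-01,  1.0078e+00,  1.0000e-04,
        1.3732e+00]), 'eef_pos': array([ 0.4372, -0.1013,  0.1217]), 'tool_rot': array([2.2528, 2.186 , 0.0028]), 'opening': np.float64(0.0514)}
[[ 0.03   1.     0.003]
 [ 1.    -0.03  -0.001]
 [-0.001  0.003 -1.   ]]
```

move_arm(
  plan=[
    [0,-0.1,2,0,0,-0.03,-0.2],
    [0,-0.1,4,0,0,-0.03,-0.2],
    [0,-0.1,5.7,0,0,-0.03,-0.2],
    [0,-0.1,5.7,0,0,-0.03,-0.2],
    [0,-0.1,5.7,0,0,-0.03,0.3],
    [0,-0.1,5.7,0,0,-0.03,1],
    [0,-0.1,5.7,0,0,-0.03,1],
    [0,-0.1,5.7,0,0,-0.03,1],
  ],
  force=25,
)

```text
t: 4.4
eef_pos: [0.4363, -0.1011, 0.0642]
tool_rot: [2.226, 2.213, 0.003]
ft_force: [1.1, -0.2, 6.9]
opening: 0.016
```

move_arm(
  plan=[
    [0,0,0,0,0,0,1],
    [0,0,-1,0,0,0,1],
    [0,0,-3,0,0,0,1],
    [0,0,-7,0,0,0,1],
    [0,0,-11,0,0,0,1],
    [0,0,-15,0,0,0,1],
    [0,0,-16,0,0,0,1],
    [0,0,-16,0,0,0,1],
  ],
)

```text
t: 5.2
eef_pos: [0.4359, -0.1011, 0.2249]
tool_rot: [2.226, 2.213, 0.003]
ft_force: [0.5, 0.5, -0.4]
opening: 0.0163
```

```bash
python3 - <<'E'
from h import *
s=sense();print({k:np.round(s[k],4) for k in('t','q','eef_pos','tool_rot','opening','ft_force')})
b,_=read_camera('side')
p=s['eef_pos'];u,v=[int(x) for x in pix('side',p)];save(b,'g2.png',(u-70,v-60,u+70,v+90),4)
E
```

```text
{'t': np.float64(5.2), 'q': array([-2.2780e-01,  1.0410e-01, -1.9140e-01,  1.2715e+00,  1.0000e-04,
        1.3490e+00]), 'eef_pos': array([ 0.4359, -0.1011,  0.2249]), 'tool_rot': array([2.2259, 2.2126, 0.0031]), 'opening': np.float64(0.0163), 'ft_force': array([ 0.4527,  0.5293, -0.3561])}
```

View pics/g2.png

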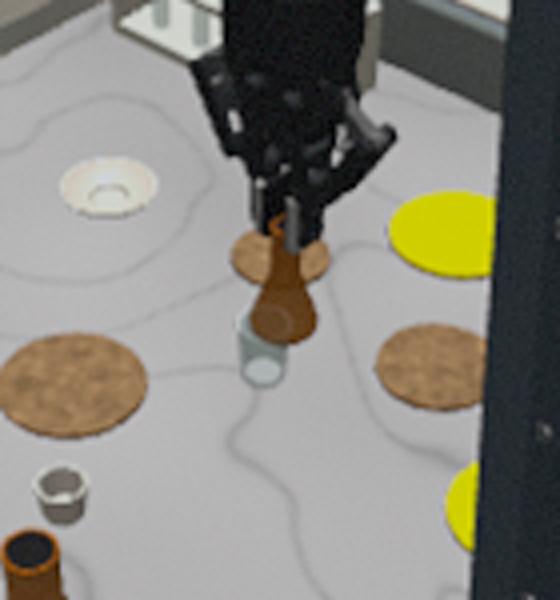

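The picture shows flask_25 hanging upright in the fingers. Carrying it to mat_25.

move_arm(
  plan=[
    [4,1.9,0,0,0,0,1],
    [8,3.8,0,0,0,0,1],
    [12.5,6,0,0,0,0,1],
    [17,8.1,0,0,0,0,1],
    [21.5,10.3,0,0,0,0,1],
    [26,12.4,0,0,0,0,1],
    [30.5,14.6,0,0,0,0,1],
    [34.5,16.5,0,0,0,0,1],
  ],
)

```text
t: 6.05
eef_pos: [0.6019, 0.2453, 0.2204]
tool_rot: [-2.226, -2.215, 0.005]
ft_force: [1.5, -0.7, -0.4]
opening: 0.0167
```

move_arm(
  plan=[
    [3.1,1.5,0,0,0,0,1],
    [3.1,1.5,2,0,0,0,1],
    [3.1,1.5,5,0,0,0,1],
    [3.1,1.5,8,0,0,0,1],
    [3.1,1.5,11,0,0,0,1],
    [3.1,1.5,13,0,0,0,1],
    [3.1,1.5,14,0,0,0,1],
    [3.1,1.5,14,0,0,0,1],
  ],
)

```text
t: 6.85
eef_pos: [0.6157, 0.2734, 0.0802]
tool_rot: [-2.227, -2.214, 0.007]
ft_force: [-0.3, 0.2, -0.1]
opening: 0.016
```

```bash
python3 - <<'E'
from h import *
s=sense();print({k:np.round(s[k],4) for k in('t','q','eef_pos','tool_rot','opening','ft_force')})
b,_=read_camera('side')
u,v=[int(x) for x in pix('side',np.array([.6155,.2745,.03]))];save(b,'g3.png',(u-70,v-80,u+70,v+50),4)
E
```

```text
{'t': np.float64(6.85), 'q': array([4.1780e-01, 5.6820e-01, 1.1940e-01, 1.1268e+00, 1.0000e-04,
       1.9946e+00]), 'eef_pos': array([0.6157, 0.2734, 0.0802]), 'tool_rot': array([-2.2268, -2.2135,  0.007 ]), 'opening': np.float64(0.016), 'ft_force': array([-0.3429,  0.1991, -0.0935])}
```

View pics/g3.png

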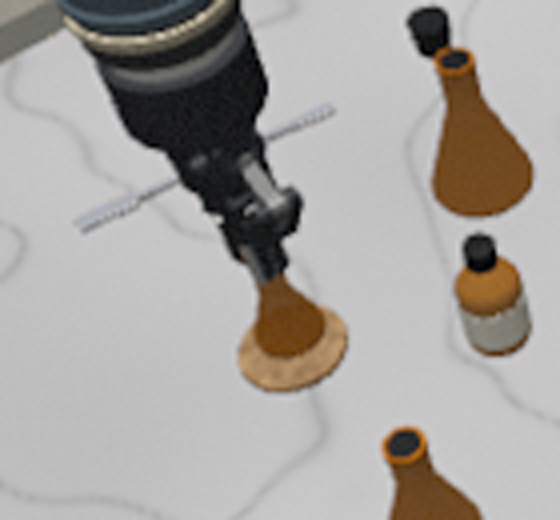

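The flask is over the mat, about 1 cm up. Lowering slowly and releasing.

move_arm(
  plan=[
    [0.1,0,0.3,0,0,0,1],
    [0.1,0,0.6,0,0,0,1],
    [0.1,0,0.8,0,0,0,1],
    [0.1,0,0.95,0,0,0,1],
    [0.1,0,0.95,0,0,0,1],
    [0.1,0,0.95,0,0,0,0.6],
    [0.1,0,0.95,0,0,0,0.2],
    [0.1,0,0.95,0,0,0,-0.2],
  ],
)

```text
t: 7.7
eef_pos: [0.6174, 0.2751, 0.0736]
tool_rot: [-2.228, -2.215, -0.0]
ft_force: [-0.1, -0.7, -0.9]
opening: 0.0453
```

move_arm(
  plan=[
    [0,0,0,0,0,0,-0.2],
    [0,0,-1,0,0,0,-0.2],
    [0,0,-4,0,0,0,-0.2],
    [0,0,-8,0,0,0,-0.2],
    [0,0,-12,0,0,0,-0.2],
    [0,0,-12,0,0,0,-0.2],
  ],
)

```text
t: 8.3
eef_pos: [0.6197, 0.2761, 0.2006]
tool_rot: [2.226, 2.212, 0.015]
ft_force: [0.9, 0.4, -0.1]
opening: 0.0513
```

```bash
cat >> h.py <<'E'
def check(xy,r,h,cams=('side',),show=None):
    """rim centre of flask near xy; r search radius, h expected rim height"""
    for c in cams:
        im,d=read_camera(c);hsv=cv2.cvtColor(im,cv2.COLOR_RGB2HSV)
        vv,uu=np.mgrid[:400,:640].astype(float);W=world(c,uu,vv,d)
        m=(d>0)&(np.hypot(W[...,0]-xy[0],W[...,1]-xy[1])<r)&(hsv[...,1]>140)&(hsv[...,0]<25)
        P=W[m];t=P[P[:,2]>h-.014]
        print(c,len(P),'zmax',P[:,2].max().round(4),'rim',((t[:,:2].min(0)+t[:,:2].max(0))/2).round(4),np.ptp(t[:,:2],0).round(3))
        if show:
            u,v=[int(x) for x in pix(c,np.array([*xy,.03]))];save(im,show,(max(u-70,0),max(v-80,0),u+70,v+50),4)
def st():
    s=sense();print({k:np.round(s[k],4) for k in('t','q','eef_pos','opening','ft_force')})
E
python3 -c "
from h import *
st();check((.6155,.2745),.06,.081)
check((.4465,.295),.06,.092)"
```

```text
{'t': np.float64(8.3), 'q': array([4.1910e-01, 5.1040e-01, 3.3130e-01, 1.3817e+00, 1.0000e-04,
       1.9960e+00]), 'eef_pos': array([0.6197, 0.2761, 0.2006]), 'opening': np.float64(0.0513), 'ft_force': array([ 0.8681,  0.4492, -0.0582])}
side 311 zmax 0.3646 rim [0.6075 0.2665] [0.031 0.032]
side 526 zmax 0.0972 rim [0.4472 0.2943] [0.02  0.021]
```

move_arm(
  plan=[
    [0.5,-5,0,0,0,0,-0.2],
    [1,-10,0,0,0,0,-0.2],
    [1.8,-15,0,0,0,0,-0.2],
    [1.8,-17.1,0,0,0,0,-0.2],
    [1.8,-17.1,3,0,0,0,-0.2],
    [1.8,-17.1,6,0,0,0,-0.2],
    [1.8,-17.1,6,0,0,0,-0.2],
  ],
)

```text
t: 9.1
eef_pos: [0.4436, 0.2925, 0.1297]
tool_rot: [-2.226, -2.214, 0.011]
ft_force: [0.2, 0.1, 0.1]
opening: 0.0515
```

```bash
python3 -c "
from h import *
st();check((.6155,.2745),.06,.081,('side',),'g4.png');st()"
```

```text
{'t': np.float64(9.1), 'q': array([ 5.8300e-01,  3.0650e-01, -1.8000e-01,  1.0916e+00,  1.0000e-04,
        2.1593e+00]), 'eef_pos': array([0.4436, 0.2925, 0.1297]), 'opening': np.float64(0.0515), 'ft_force': array([0.2227, 0.1255, 0.1091])}
side 282 zmax 0.084 rim [0.6155 0.278 ] [0.017 0.007]
{'t': np.float64(9.15), 'q': array([ 5.8260e-01,  3.0540e-01, -1.7610e-01,  1.0943e+00,  1.0000e-04,
        2.1593e+00]), 'eef_pos': array([0.4447, 0.2931, 0.1317]), 'opening': np.float64(0.051), 'ft_force': array([ 0.3952, -0.0965,  0.3419])}
```

View pics/g4.png

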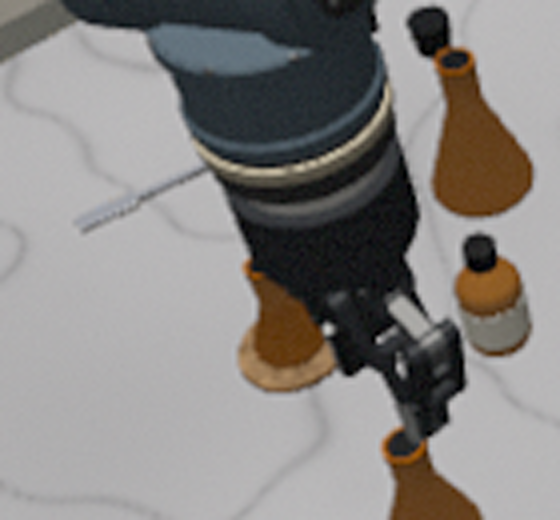

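flask_25 stands upright on its mat at (287,350) in the crop. Next I grip flask_50.

move_arm(
  plan=[
    [0.1,0.2,2,0,0,0,-0.2],
    [0.1,0.2,4,0,0,0,-0.2],
    [0.1,0.2,5.2,0,0,0,-0.2],
    [0.1,0.2,5.2,0,0,0,-0.2],
    [0.1,0.2,5.2,0,0,0,-0.2],
    [0.1,0.2,5.2,0,0,0,0.3],
    [0.1,0.2,5.2,0,0,0,1],
    [0.1,0.2,5.2,0,0,0,1],
  ],
)

```text
t: 9.95
eef_pos: [0.4488, 0.2955, 0.0824]
tool_rot: [2.228, 2.215, 0.002]
ft_force: [-1.3, 0.1, 5.5]
opening: 0.0204
```

move_arm(
  plan=[
    [0,0,0,0,0,0,1],
    [0,0,0,0,0,0,1],
    [0,0,0,0,0,0,1],
  ],
)

```text
t: 10.25
eef_pos: [0.4488, 0.2954, 0.0824]
tool_rot: [2.228, 2.215, 0.002]
ft_force: [-1.0, 0.5, 6.8]
opening: 0.0206
```

move_arm(
  plan=[
    [0,0,-1,0,0,0,1],
    [0,0,-4,0,0,0,1],
    [0,0,-8,0,0,0,1],
    [0,0,-12,0,0,0,1],
    [0,0,-16,0,0,0,1],
    [0,0,-17,0,0,0,1],
    [-3,0.8,-17,0,0,0,1],
    [-7,1.9,-17,0,0,0,1],
  ],
)

```text
t: 11.05
eef_pos: [0.4669, 0.2254, 0.2517]
tool_rot: [-2.225, -2.218, -0.001]
ft_force: [1.2, 0.0, -0.5]
opening: 0.0205
```

move_arm(
  plan=[
    [-4.5,1.2,0,0,0,0,1],
    [-9,2.4,0,0,0,0,1],
    [-13.5,3.6,0,0,0,0,1],
    [-18,4.9,0,0,0,0,1],
    [-22.5,6.1,0,0,0,0,1],
    [-27,7.3,0,0,0,0,1],
    [-31.5,8.5,0,0,0,0,1],
    [-36,9.7,0,0,0,0,1],
  ],
)

```text
t: 11.85
eef_pos: [0.5617, -0.1376, 0.2513]
tool_rot: [-2.228, -2.214, 0.0]
ft_force: [1.4, -0.4, -0.1]
opening: 0.0202
```

move_arm(
  plan=[
    [-4.5,1.3,0,0,0,0,1],
    [-9,2.6,0,0,0,0,1],
    [-13.5,4,0,0,0,0,1],
    [-16.6,4.9,0,0,0,0,1],
    [-16.6,4.9,2,0,0,0,1],
    [-16.6,4.9,6,0,0,0,1],
    [-16.6,4.9,10,0,0,0,1],
    [-16.6,4.9,12,0,0,0,1],
  ],
)

```text
t: 12.65
eef_pos: [0.6079, -0.3012, 0.1273]
tool_rot: [-2.225, -2.211, 0.003]
ft_force: [-0.7, 0.2, -0.3]
opening: 0.0202
```

move_arm(
  plan=[
    [0,0,1,0,0,0,1],
    [0,0,2,0,0,0,1],
    [0,0,2.5,0,0,0,1],
    [0,0,2.5,0,0,0,1],
    [0,0,2.5,0,0,0,1],
  ],
)

```text
t: 13.15
eef_pos: [0.6104, -0.3021, 0.1073]
tool_rot: [2.227, 2.214, 0.001]
ft_force: [0.6, -0.5, -0.7]
opening: 0.0203
```

```bash
python3 -c "
from h import *
st();check((.6105,-.3035),.06,.092,('side',),'g5.png')"
```

```text
{'t': np.float64(13.15), 'q': array([-4.5960e-01,  5.5910e-01,  1.7580e-01,  1.1861e+00,  1.0000e-04,
        1.1171e+00]), 'eef_pos': array([ 0.6104, -0.3021,  0.1073]), 'opening': np.float64(0.0203), 'ft_force': array([ 0.5591, -0.5402, -0.6659])}
side 285 zmax 0.2655 rim [ 0.6109 -0.287 ] [0.025 0.039]
```

View pics/g5.png

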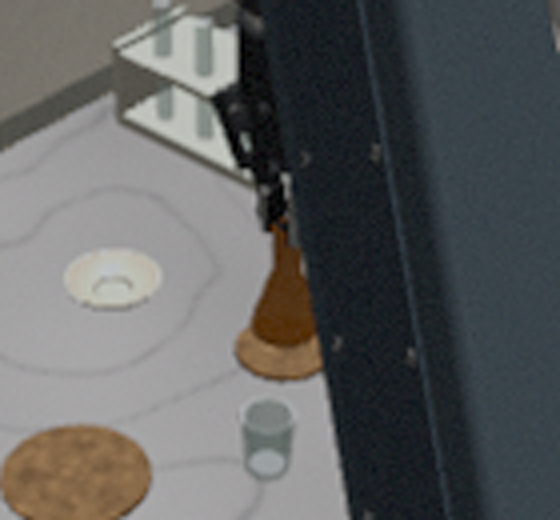

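flask_50 hangs upright over mat_50. Lowering 1.8 cm and releasing.

move_arm(
  plan=[
    [-0.1,0,0.5,0,0,0,1],
    [-0.1,0,1,0,0,0,1],
    [-0.1,0,1.3,0,0,0,1],
    [-0.1,0,1.6,0,0,0,1],
    [-0.1,0,1.75,0,0,0,1],
    [-0.1,0,1.85,0,0,0,1],
    [-0.1,0,1.85,0,0,0,1],
    [-0.1,0,1.85,0,0,0,1],
  ],
)

```text
t: 14.0
eef_pos: [0.6099, -0.303, 0.0885]
tool_rot: [2.228, 2.214, 0.0]
ft_force: [-2.0, 0.2, 5.8]
opening: 0.0201
```

move_arm(
  plan=[
    [0,0,0,0,0,0,0.5],
    [0,0,0,0,0,0,0.1],
    [0,0,0,0,0,0,-0.2],
    [0,0,0,0,0,0,-0.2],
    [0,0,-1,0,0,0,-0.2],
    [0,0,-5,0,0,0,-0.2],
    [0,0,-10,0,0,0,-0.2],
    [0,0,-13,0,0,0,-0.2],
  ],
)

```text
t: 14.8
eef_pos: [0.6105, -0.3032, 0.2224]
tool_rot: [2.226, 2.212, 0.002]
ft_force: [0.7, 0.2, 0.2]
opening: 0.0515
```

move_arm(
  plan=[
    [5,0.4,0,0,0,0,-0.2],
    [10,0.8,0,0,0,0,-0.2],
    [15,1.2,0,0,0,0,-0.2],
    [20,1.6,0,0,0,0,-0.2],
    [25,2,0,0,0,0,-0.2],
    [30,2.4,0,0,0,0,-0.2],
    [35,2.8,0,0,0,0,-0.2],
    [40,3.1,0,0,0,0,-0.2],
  ],
)

```text
t: 15.6
eef_pos: [0.6432, 0.0978, 0.2189]
tool_rot: [2.228, 2.214, 0.001]
ft_force: [0.4, -0.9, 0.3]
opening: 0.0512
```

move_arm(
  plan=[
    [1.3,0,1,0,0,0,-0.2],
    [1.3,0,4,0,0,0,-0.2],
    [1.3,0,7,0,0,0,-0.2],
    [1.3,0,7,0,0,0,-0.2],
    [1.3,0,7,0,0,0,-0.2],
  ],
)

```text
t: 16.1
eef_pos: [0.6431, 0.1083, 0.1485]
tool_rot: [-2.228, -2.214, 0.001]
ft_force: [0.4, 0.6, 1.2]
opening: 0.051
```

```bash
python3 -c "
from h import *
st();check((.6105,-.3035),.06,.098,('side','top'),'g6.png')"
```

```text
{'t': np.float64(16.1), 'q': array([0.1668, 0.4898, 0.1624, 1.2441, 0.    , 1.744 ]), 'eef_pos': array([0.6431, 0.1083, 0.1485]), 'opening': np.float64(0.051), 'ft_force': array([0.3903, 0.604 , 1.1743])}Traceback (most recent call last):
  File "<string>", line 3, in <module>
    st();check((.6105,-.3035),.06,.098,('side','top'),'g6.png')
         ~~~~~^^^^^^^^^^^^^^^^^^^^^^^^^^^^^^^^^^^^^^^^^^^^^^^^^
  File "h.py", line 23, in check
    print(c,len(P),'zmax',P[:,2].max().round(4),'rim',((t[:,:2].min(0)+t[:,:2].max(0))/2).round(4),np.ptp(t[:,:2],0).round(3))
                          ~~~~~~~~~~^^
    return umr_maximum(a, axis, None, out, keepdims, initial, where)
ValueError: zero-size array to reduction operation maximum which has no identity
```

```bash
python3 -c "
from h import *
st();check((.6105,-.3035),.06,.098,('top',),'g6.png');check((.6155,.2745),.06,.081,('side',))"
```

```text
{'t': np.float64(16.15), 'q': array([1.6670e-01, 4.8900e-01, 1.6360e-01, 1.2441e+00, 1.0000e-04,
       1.7440e+00]), 'eef_pos': array([0.6438, 0.1083, 0.1494]), 'opening': np.float64(0.0512), 'ft_force': array([-0.3548, -0.103 ,  0.7027])}
top 295 zmax 0.1023 rim [ 0.6065 -0.3018] [0.022 0.023]
side 316 zmax 0.0856 rim [0.616  0.2744] [0.018 0.016]
```

View pics/g6.png

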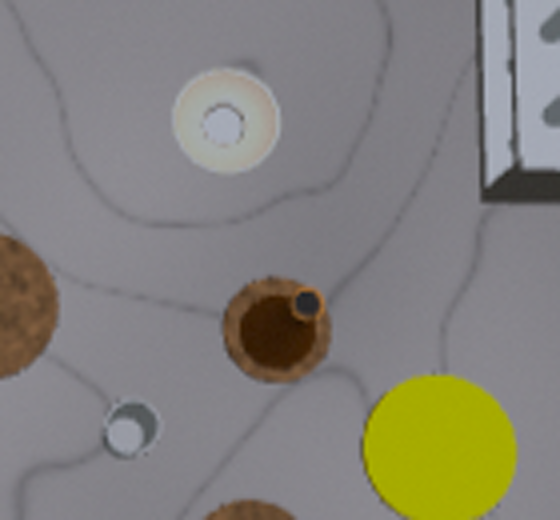

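flask_50 stands concentric on its mat at (275,330) in the crop. Now flask_100.

move_arm(
  plan=[
    [0.2,-0.2,2,0,0,0,-0.2],
    [0.2,-0.2,4,0,0,0,-0.2],
    [0.2,-0.2,4.9,0,0,0,-0.2],
    [0.2,-0.2,4.9,0,0,0,-0.2],
    [0.2,-0.2,4.9,0,0,0,-0.2],
    [0.2,-0.2,4.9,0,0,0,0.3],
    [0.2,-0.2,4.9,0,0,0,1],
    [0.2,-0.2,4.9,0,0,0,1],
  ],
)

```text
t: 17.05
eef_pos: [0.642, 0.1108, 0.1]
tool_rot: [2.227, 2.214, 0.002]
ft_force: [0.0, 0.2, 4.3]
opening: 0.0225
```

move_arm(
  plan=[
    [0,0,0,0,0,0,1],
    [0,0,0,0,0,0,1],
    [0,0,0,0,0,0,1],
  ],
)

```text
t: 17.35
eef_pos: [0.6419, 0.1108, 0.1]
tool_rot: [2.227, 2.214, 0.003]
ft_force: [-0.5, -1.0, 6.2]
opening: 0.0226
```

move_arm(
  plan=[
    [0,0,-1,0,0,0,1],
    [0,0,-4,0,0,0,1],
    [0,0,-8,0,0,0,1],
    [0,0,-12,0,0,0,1],
    [-1.5,-0.7,-12,0,0,0,1],
    [-5,-2.5,-12,0,0,0,1],
    [-9,-4.6,-12,0,0,0,1],
    [-13,-6.6,-12,0,0,0,1],
  ],
)

```text
t: 18.15
eef_pos: [0.573, -0.02, 0.2187]
tool_rot: [-2.227, -2.215, 0.001]
ft_force: [0.7, -0.6, -0.3]
opening: 0.0223
```

move_arm(
  plan=[
    [-4,-2,0,0,0,0,1],
    [-8,-4,0,0,0,0,1],
    [-12,-6.1,0,0,0,0,1],
    [-16,-8.2,0,0,0,0,1],
    [-20,-10.2,0,0,0,0,1],
    [-24,-12.2,0,0,0,0,1],
    [-26,-13.3,0,0,0,0,1],
    [-26,-13.3,0,0,0,0,1],
  ],
)

```text
t: 18.95
eef_pos: [0.438, -0.2803, 0.2188]
tool_rot: [-2.232, -2.21, 0.001]
ft_force: [0.5, 0.6, -0.6]
opening: 0.0224
```

move_arm(
  plan=[
    [-0.3,0.3,2,0,0,0,1],
    [-0.3,0.3,5,0,0,0,1],
    [-0.3,0.3,8,0,0,0,1],
    [-0.3,0.3,9,0,0,0,1],
    [-0.3,0.3,9.5,0,0,0,1],
    [-0.3,0.3,9.5,0,0,0,1],
    [-0.3,0.3,9.5,0,0,0,1],
  ],
)

```text
t: 19.65
eef_pos: [0.4437, -0.2813, 0.1251]
tool_rot: [2.227, 2.214, 0.001]
ft_force: [-0.0, -0.4, -0.8]
opening: 0.0225
```

```bash
python3 -c "
from h import *
a,_=read_camera('side');st()
u,v=[int(x) for x in pix('side',np.array([.441,-.284,.05]))];save(a,'g7.png',(u-80,v-60,u+60,v+60),4)"
```

```text
{'t': np.float64(19.7), 'q': array([-5.6530e-01,  2.9370e-01, -2.1150e-01,  1.0637e+00,  2.0000e-04,
        1.0113e+00]), 'eef_pos': array([ 0.4437, -0.2814,  0.1251]), 'opening': np.float64(0.0224), 'ft_force': array([ 0.6277, -0.9317, -0.9117])}
```

View pics/g7.png

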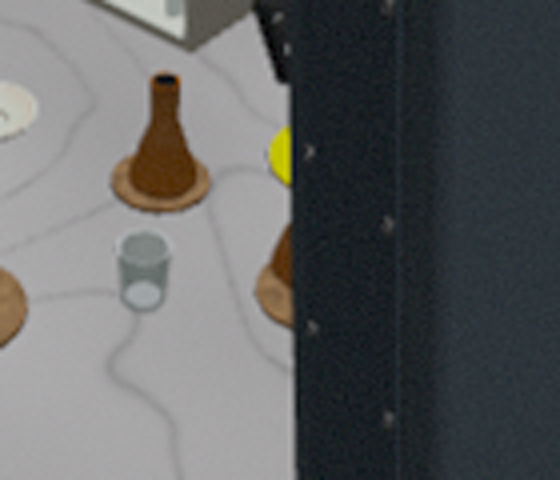

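flask_50 and the beaker stand well. flask_100 is mostly hidden by the arm, with its base just over the mat edge at (280,275). Lowering by the numbers.

move_arm(
  plan=[
    [-0.25,-0.25,0.5,0,0,0,1],
    [-0.25,-0.25,1,0,0,0,1],
    [-0.25,-0.25,1.3,0,0,0,1],
    [-0.25,-0.25,1.6,0,0,0,1],
    [-0.25,-0.25,1.8,0,0,0,1],
    [-0.25,-0.25,1.9,0,0,0,1],
    [-0.25,-0.25,1.9,0,0,0,1],
    [-0.25,-0.25,1.9,0,0,0,1],
  ],
)

```text
t: 20.5
eef_pos: [0.4406, -0.2837, 0.106]
tool_rot: [2.227, 2.214, 0.0]
ft_force: [-3.7, 2.1, 10.8]
opening: 0.0223
```

move_arm(
  plan=[
    [0,0,0,0,0,0,0.5],
    [0,0,0,0,0,0,0.1],
    [0,0,0,0,0,0,-0.4],
    [0,0,0,0,0,0,-0.4],
    [0,0,-1,0,0,0,-0.4],
    [0,0,-5,0,0,0,-0.4],
    [0,0,-10,0,0,0,-0.4],
    [0,0,-12,0,0,0,-0.4],
  ],
)

```text
t: 21.3
eef_pos: [0.4415, -0.2843, 0.2297]
tool_rot: [2.224, 2.211, 0.002]
ft_force: [1.3, -0.3, -0.3]
opening: 0.0591
```

move_arm(
  plan=[
    [5,-0.2,0,0,0,0,-0.4],
    [10,-0.4,0,0,0,0,-0.4],
    [15,-0.5,0,0,0,0,-0.4],
    [20,-0.6,0,0,0,0,-0.4],
    [25,-0.8,0,0,0,0,-0.4],
    [30,-1,0,0,0,0,-0.4],
    [35,-1.1,0,0,0,0,-0.4],
    [39.8,-1.2,0,0,0,0,-0.4],
  ],
)

```text
t: 22.1
eef_pos: [0.4304, 0.1166, 0.2259]
tool_rot: [2.228, 2.214, 0.002]
ft_force: [0.3, 0.6, 0.3]
opening: 0.0595
```

move_arm(
  plan=[
    [0,0,0,0,0,0,-0.4],
    [0,0,2,0,0,0,-0.4],
    [0,0,4,0,0,0,-0.4],
    [0,0,4,0,0,0,-0.4],
    [0,0,4,0,0,0,-0.4],
  ],
)

```text
t: 22.6
eef_pos: [0.4308, 0.114, 0.1856]
tool_rot: [-2.229, -2.214, 0.0]
ft_force: [-0.4, -0.6, 0.2]
opening: 0.06
```

```bash
python3 -c "
from h import *
a,_=read_camera('side');save(a,'g8.png',(170,120,430,320),3)
check((.441,-.284),.06,.118,('top','side'));st()"
```

```text
top 452 zmax 0.1202 rim [ 0.4387 -0.284 ] [0.023 0.023]
side 546 zmax 0.1221 rim [ 0.4395 -0.2828] [0.02 0.02]
{'t': np.float64(22.75), 'q': array([ 2.5890e-01,  1.2290e-01, -2.7140e-01,  1.1749e+00,  1.0000e-04,
        1.8364e+00]), 'eef_pos': array([0.4314, 0.1143, 0.186 ]), 'opening': np.float64(0.0601), 'ft_force': array([0.4543, 0.2728, 0.1942])}
```

View pics/g8.png

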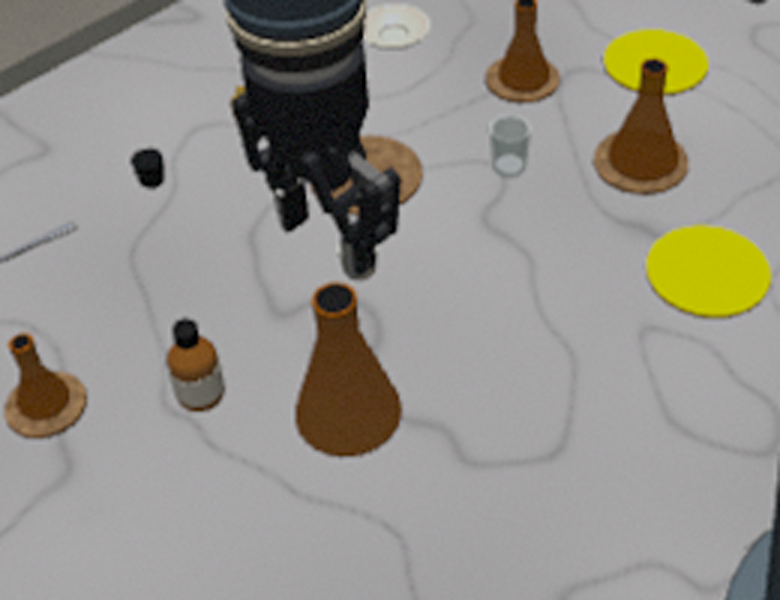

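Three flasks stand on their mats, and the jaws straddle flask_250's neck at (335,300). Gripping it.

move_arm(
  plan=[
    [-0.1,-0.15,2,0,0,0,-0.4],
    [-0.1,-0.15,4,0,0,0,-0.4],
    [-0.1,-0.15,5.5,0,0,0,-0.4],
    [-0.1,-0.15,5.9,0,0,0,-0.4],
    [-0.1,-0.15,5.9,0,0,0,-0.4],
    [-0.1,-0.15,5.9,0,0,0,0.1],
    [-0.1,-0.15,5.9,0,0,0,1],
    [-0.1,-0.15,5.9,0,0,0,1],
  ],
  force=30,
)

```text
t: 23.55
eef_pos: [0.4302, 0.1137, 0.1269]
tool_rot: [2.227, 2.214, 0.003]
ft_force: [0.8, -0.4, 6.2]
opening: 0.0306
```

move_arm(
  plan=[
    [0,0,0,0,0,0,1],
    [0,0,0,0,0,0,1],
    [0,0,0,0,0,0,1],
  ],
)

```text
t: 23.85
eef_pos: [0.4302, 0.1137, 0.1269]
tool_rot: [2.227, 2.214, 0.003]
ft_force: [0.9, -0.7, 6.5]
opening: 0.0303
```

move_arm(
  plan=[
    [0,0,-1,0,0,0,1],
    [0,0,-3,0,0,0,1],
    [0,0,-6,0,0,0,1],
    [0,0,-9,0,0,0,1],
    [0,0,-10,0,0,0,1],
    [-2,1.9,-10,0,0,0,1],
    [-5,4.7,-10,0,0,0,1],
    [-8,7.5,-10,0,0,0,1],
  ],
)

```text
t: 24.65
eef_pos: [0.5042, 0.0323, 0.2258]
tool_rot: [-2.226, -2.216, -0.0]
ft_force: [0.4, 0.4, -0.9]
opening: 0.0302
```

move_arm(
  plan=[
    [-3,2.8,0,0,0,0,1],
    [-6,5.7,0,0,0,0,1],
    [-9,8.5,0,0,0,0,1],
    [-11.5,10.9,0,0,0,0,1],
    [-12.5,11.9,0,0,0,0,1],
    [-12.5,11.9,2,0,0,0,1],
    [-12.5,11.9,4,0,0,0,1],
    [-12.5,11.9,6,0,0,0,1],
  ],
)

```text
t: 25.45
eef_pos: [0.6217, -0.0928, 0.1643]
tool_rot: [-2.228, -2.213, 0.001]
ft_force: [0.0, -0.9, -2.0]
opening: 0.0301
```

move_arm(
  plan=[
    [0,0,1,0,0,0,1],
    [0,0,1,0,0,0,1],
    [0,0,1,0,0,0,1],
  ],
)

```text
t: 25.75
eef_pos: [0.6222, -0.0926, 0.1563]
tool_rot: [-2.228, -2.215, -0.0]
ft_force: [0.1, 0.1, -1.4]
opening: 0.0303
```

```bash
python3 -c "
from h import *
a,_=read_camera('side');save(a,'g9.png',(170,100,430,300),3);st()"
```

```text
{'t': np.float64(25.8), 'q': array([-1.4780e-01,  4.4520e-01,  1.0970e-01,  1.2341e+00,  1.0000e-04,
        1.4288e+00]), 'eef_pos': array([ 0.6225, -0.0926,  0.1568]), 'opening': np.float64(0.0302), 'ft_force': array([ 0.0044,  0.1399, -1.5906])}
```

View pics/g9.png

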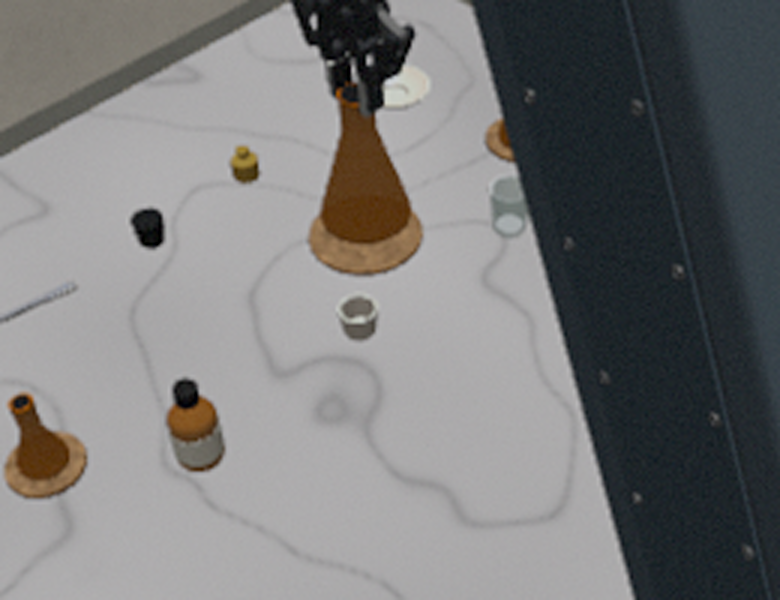

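flask_250 hangs upright over mat_250 at (365,235). Lowering 2.4 cm.

move_arm(
  plan=[
    [0,0.1,0.6,0,0,0,1],
    [0,0.1,1.2,0,0,0,1],
    [0,0.1,1.7,0,0,0,1],
    [0,0.1,2,0,0,0,1],
    [0,0.1,2.2,0,0,0,1],
    [0,0.1,2.35,0,0,0,1],
    [0,0.1,2.35,0,0,0,1],
    [0,0.1,2.35,0,0,0,1],
  ],
)

```text
t: 26.6
eef_pos: [0.6231, -0.0927, 0.133]
tool_rot: [2.228, 2.214, 0.001]
ft_force: [-1.9, 1.0, 5.1]
opening: 0.0307
```

move_arm(
  plan=[
    [0,0,0,0,0,0,0.5],
    [0,0,0,0,0,0,0],
    [0,0,0,0,0,0,-0.4],
    [0,0,0,0,0,0,-0.4],
    [0,0,-1,0,0,0,-0.4],
    [0,0,-4,0,0,0,-0.4],
    [0,0,-8,0,0,0,-0.4],
    [0,0,-12,0,0,0,-0.4],
  ],
)

```text
t: 27.4
eef_pos: [0.6227, -0.0926, 0.2542]
tool_rot: [-2.228, -2.214, 0.0]
ft_force: [1.6, 0.2, 0.5]
opening: 0.0595
```

move_arm(
  plan=[
    [0,-4,0,0,0,0,-0.4],
    [0,-8,0,0,0,0,-0.4],
    [0,-12,0,0,0,0,-0.4],
    [0,-16,0,0,0,0,-0.4],
    [0,-20,0,0,0,0,-0.4],
    [0,-20,0,0,0,0,-0.4],
    [0,-20,0,0,0,0,-0.4],
  ],
)

```text
t: 28.1
eef_pos: [0.423, -0.0916, 0.2537]
tool_rot: [2.227, 2.213, 0.002]
ft_force: [0.2, -0.5, 0.0]
opening: 0.06
```

```bash
python3 -c "
from h import *
st()
F=[((.6155,.2745),.081),((.6105,-.3035),.098),((.441,-.284),.118),((.6235,-.092),.146)]
for p,h in F:
  for c in('side','top'):
    try: check(p,.06,h,(c,))
    except Exception as e: print(c,'hidden')
for n in('bottle','beaker'): print(n,[np.round(r['position'],3) for r in pinpoint(n,'side')[:2]])
a,_=read_camera('side');save(a,'g10.png',(170,100,430,300),3)"
```

```text
{'t': np.float64(28.1), 'q': array([-2.1340e-01,  6.9900e-02, -1.5620e-01,  1.3423e+00,  1.0000e-04,
        1.3638e+00]), 'eef_pos': array([ 0.423 , -0.0916,  0.2537]), 'opening': np.float64(0.06), 'ft_force': array([ 0.1757, -0.5036,  0.0493])}
side 315 zmax 0.086 rim [0.6172 0.2743] [0.017 0.017]
top 202 zmax 0.0842 rim [0.6146 0.2742] [0.017 0.017]
side 305 zmax 0.101 rim [ 0.6051 -0.3013] [0.015 0.02 ]
top 22 zmax 0.1017 rim [ 0.6073 -0.3033] [0.02  0.018]
side 545 zmax 0.1217 rim [ 0.4398 -0.284 ] [0.022 0.025]
top 77 zmax 0.1211 rim [ 0.4387 -0.2864] [0.023 0.018]
side 909 zmax 0.1504 rim [ 0.6207 -0.091 ] [0.029 0.03 ]
top 8 zmax 0.1457 rim [ 0.6198 -0.1027] [0.021 0.005]
bottle [array([0.532, 0.179, 0.003])]
beaker [array([ 0.53 , -0.195,  0.001])]
```

View pics/g10.png

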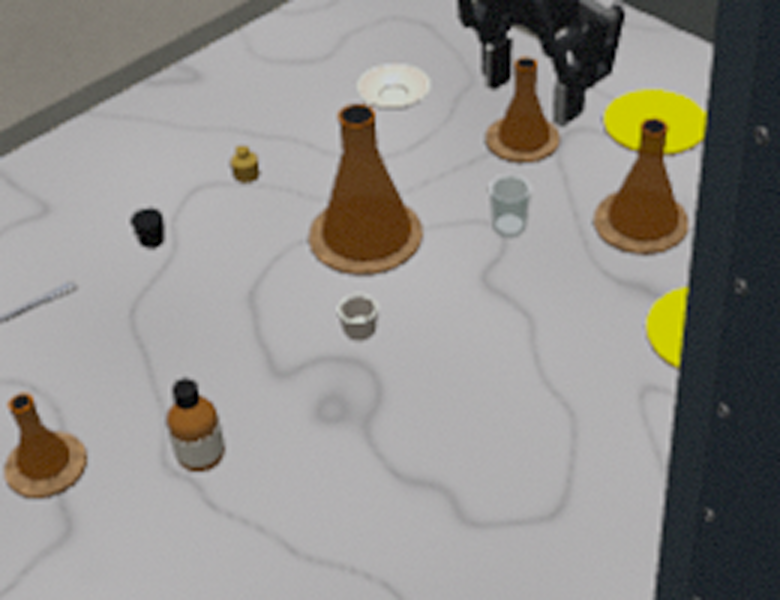

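All four flasks stand upright inside their mats, the bottle and beaker haven't moved, and the gripper is clear. Handing in.

```bash
python3 -c "
from h import *
print(sign_off());st()"
```

```text
the job is handed in; nothing more can be done
None
the job is handed in; nothing more can be done
```

I moved the four amber flasks from smallest to largest onto the cork mats of their own size and handed the job in at about 28 s of the 128 s allowed. Sign-off reports no verdict, so I don't know the judged result.

- **Position:** in the last check, each neck rim lay within about 6 mm of its mat's centre, against 13 mm allowed. The largest offset was flask_50 in the side view, where the gripper partly hid its rim. The top camera put it about 3 mm off.
- **flask_250:** the arm covered most of it from above (only 8 pixels visible), so I ignored that top-view reading of about 11 mm and relied on the side view, which showed about 3 mm.
- **Height and tilt:** rim heights fit the flasks standing on the mats, reading 2 to 5 mm high, partly as they did before the moves. All four looked upright in the final picture.
- **Bystanders:** the bottle and beaker stand where they were, within about 4 mm, which is the networks' own error. The gripper was open and clear of everything.
- **Set-downs:** flask_25 was probably released 2 to 3 mm above its mat. The other three met their mats at 5 to 11 N before I let go.

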